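Face the wax tin to the front

TASK

On the carver's finishing stand, first push the wide wax tin and the sled under it fully home against the stand's back stop. Then, with a fingertip on the tin's edge, roll the tin round on its stiff turntable until its paper label faces straight out of the open front of the stand. Press firmly enough to turn it without denting the thin tin (stay below 20 N), do not flick it round, leave the things lying around undisturbed, and leave the sled home.

Things in the scene. Friction and masses are not known exactly. Their poses are not given: they have to be found in the camera images.
- stand: dark wooden stand fixed to the bench, 210 (x) x 170 (y) mm base board 18 mm thick with two low side rails (inner faces at y = +-63, tops at z = 34 mm). Origin: centre of the underside, on the bench top. Its +x axis points to the back stop (an upright 22 mm thick and 68 mm high, its inner face at x = +81 mm); its open front faces -x, towards the robot side.
- sled (a joint): how far the pale wooden sled (118 x 122 x 12 mm, between the rails, carrying turntable and tin) has been pushed towards the back stop, m: 0 = foremost, 0.040 = fully home. The turntable's vertical pivot axis lies at x = -0.018 + this value, y = 0 in the stand's frame. The sled stays where it is left; about 2.5 N moves it. Push it by the tin's side.
- pivot (a point): point on the turntable's pivot axis, 107.5 mm above the bench (the lid top's nominal height); moves with the sled. The plain metal tin on it is 100 mm across (lid, the upper 16 mm: 104 mm), too wide to grip, 59 mm high, with a flat lid. It stands on cork pads of any thickness, unmeasured: up to 8 mm higher or lower than nominal and up to 4 mm off the axis, so feel for it. It cannot come off.
- turntable (a joint): angle of the tin, rad, counter-clockwise seen from above; 0 (or any whole turn, 6.283) = label facing straight out of the stand's open front. At angle a the label's middle points along the stand's direction 180 deg + a. Stiff: about 0.12 N m turns it, i.e. 3 N along the lid at 40 mm from the axis, so some 8 to 14 N of pressing on the lid near its edge, or on the side. Stays where left, turns without end.
- front_pin (a point): small brass pin, 8 mm across, at the middle of the sled's front edge, straight in front of the pivot: the label must face this way. The label is a pale paper strip about 65 mm long and 36 mm high round the tin's side, with a 20 mm wide paper tongue folded 30 mm onto the lid top. Tin and pivot are rigid: force rises by many newtons per millimetre once in contact.
- gouge: wood-handled gouge lying beside the stand's left side (about 230 mm long); leave alone. Origin: underside, at the middle of its handle.
- chisel: wood-handled chisel lying by the stand's right side (about 210 mm long); leave alone. Origin: underside, at the middle of its handle.
- sanding_block: cork block 90 x 50 x 30 mm by the stand's front right corner; leave alone. Origin: at the middle of its underside.
- mallet: round carver's mallet standing on its head, 84 mm across, 270 mm high; leave alone. Origin: at the middle of its underside.
- oil_jar: amber jar with steel cap, 60 mm across, 90 mm high; leave alone. Origin: at the middle of its underside.

How it is judged (in metres and radians):
On the way, in this order (a step that is already met when the one before it is completed fails the run):
1. the sled with the tin is fully home against the back stop (within 2 mm) (value of joint sled above 0.038 m), for 0.2 s.
2. the label faces the open front (within 0.12 rad) with the sled home ((value of joint turntable between -6.4032 and -6.1632 rad or value of joint turntable between -0.12 and 0.12 rad or value of joint turntable between 6.1632 and 6.4032 rad or value of joint turntable between 12.4464 and 12.6864 rad) and value of joint sled above 0.038 m), for 0.2 s.
At the end, for the whole second after the job is handed in: The sled is within 2 mm of fully home, the tin's label faces the stand's open front within 0.12 rad (7 degrees), the tin is at rest and released (all of step 2 and velocity of joint turntable between -0.05 and 0.05 rad/s); the robot touches nothing.
It fails at once if more than 22 N between robot and stand or tin (the thin tin would dent) (contact force between any of the fingers, the arm and stand above 22 N).
It fails at once if the tin is flicked round (over 3.5 rad/s) (velocity of joint turntable above 3.5 rad/s or velocity of joint turntable below -3.5 rad/s).
It fails at once if a thing lying around is moved by more than 15 mm (distance of any of gouge, chisel, sanding_block, mallet, oil_jar from where it was at the start of the episode above 0.015 m).
It also fails if it takes over 64 s, if anything falls off the work surface, if the arm or the gripper's body presses on something with over 40 N, if the wrist force passes 120 N, or if a joint passes its speed limit or range.

ROBOT

A 6-joint arm with a two-finger parallel gripper is mounted at the origin on the work surface. World frame = base frame: x ahead of the robot, y to its left, z up, the work surface at z = 0. Lengths are in m, angles in degrees, forces in N, time in s.
With the tool pointing down it reaches from about 0.4 to 0.825 m from the base axis. Payload 7 kg.
Tool frame: the origin (TCP) lies midway between the tips of the shut fingers; the grasp point (between the pads) lies 19 mm behind it; y points along the fingers, z is the direction in which the jaws open and shut, and the axes are right-handed (so a half turn about y gives the same grasp; the last joint's range is limited). The gripper opens to 88 mm and grips with 3 to 60 N. Pads are 19 mm wide; open, the fingers measure 130 mm over their backs; the gripper's body (78 mm by 193 mm) begins 47 mm behind the grasp point.
Start: joints at [92.825, 20.546, 0.682, 0, -70.136, -16.507], TCP at [0.16, 0.656, 0.227] pointing down, gripper open.
Joint ranges: [-176.03, 176.03], [-82.01, 121.73], [-58.28, 71.71], [-173.87, 95.51], [-174.79, -0.11], [-173.66, 173.66]. Speed limits (degrees/s): [136.94, 136.94, 172.46, 180, 180, 180].

INTERFACE

Orientations are given as [roll, pitch, yaw] about the fixed x, y, z axes, in that order (R = Rz(yaw) Ry(pitch) Rx(roll)).
In Python, from plant import ctrl gives the robot as it stands.
- The arm moves only by the tool step_arm, never from a script. Its argument "rows" is a list that holds one entry, the list of rows, each a list of 7 numbers: the gripper command: -1 is shut, 1 is fully open, values between are in proportion, then the shift along the world's x, y, z in cm, then the turn, a rotation vector about the world's x, y, z in degrees. In form: [[[fingers, tx, ty, tz, rx, ry, rz], ...]]. A call has 1 to 12 rows; each row shifts and turns the commanded pose from where the row before left it; what a row does not reach is not made up. A row lasts 1/8 s, in which the tool goes at most 62.5 mm and 10.7 degrees, less where a joint would pass 70% of its speed; a pose out of reach is approached as far as the arm can. A call is refused whole if a number of a shift passes 6.25 or a number of a turn 10.7, either way. A call with a gripper value outside its range is refused whole. The fingers move at their own pace and stop on an object; the grip force is fixed at half the most. Time passes only in rows, so rows that do not move let the fingers close. It gives the time, the measured TCP pose, the force and the opening at its end, in the units of the state.
- ctrl.get_obs(): the state, without advancing time (a new reading comes with each control period).
- ctrl.snapshot(name): name is "scene" or "top" or "wrist"; returns the picture (480x640x3 uint8, blue, green, red); there is no depth.
- ctrl.camera_params(name): a dict with "vertical_fov" (degrees; the focal length in pixels is half the picture's height over the tangent of half this angle, whatever the lens; pixels are square), "cx", "cy" (the principal point, pixels), "rvec" (rotation vector, rad) and "tvec" (3), from world to camera coordinates, as OpenCV has them. Camera axes: x right, y down, z forward; pixel columns grow to the right and rows downward; lengths in m; the calibration is good to about 2 mm. A picture is of the moment at which its call begins: read the wrist's pose just before it. camera_params takes no time and is no camera call; for the wrist camera it gives the pose at the moment of the call.
- ctrl.close_job(): hands the job in, once; it reports no verdict.
The state is a dict: "clock": time; "joint_pos": joint angles; "qvel": joint speeds; "tau": joint torques, N m; "tool_pos": TCP position; "orientation": TCP orientation; "force": force on the tool from outside, world axes, zero at the start; "moment": the same for the moment, N m; "opening": finger opening in m.
Only numpy, scipy, OpenCV 4.12 (cv2) and the standard library are available. Lean on these libraries where they do the work, as an engineer would, in place of code of your own. Each camera call takes 0.05 s, during which the arm holds its last target. There are 200 camera calls.

## Working session

There is one attempt and no reset: what is moved stays moved. The work goes in short steps, Python scripts to look and compute and a tool call to move; the robot and the scene stay as the last step left them, time stands still between calls to the robot, and variables do not carry over. Pictures are saved under pics/ and viewed, about 8 in all and at most 12, crops included, and the job is handed in when it is done.

Besides the shell and the picture viewer there is one more tool, called after "Emit:" by a JSON object that holds its "method" and its "body". step_arm: Moves the arm, as the interface text tells. Its arguments: {"type":"object","properties":{"rows":{"type":"array"}},"required":["rows"]}

```bash
mkdir -p pics; ls; python3 - <<'E'
from plant import ctrl
import cv2
print(ctrl.get_obs())
for n in("scene","top"):
    cv2.imwrite(f"pics/{n}1.png",ctrl.snapshot(n)); print(ctrl.camera_params(n))
E
```

```text
pics
{'clock': 0.0, 'joint_pos': array([ 9.28274246e+01,  2.05902328e+01,  6.33127160e-01, -2.06675250e-02,
       -7.01353203e+01, -1.65069483e+01]), 'qvel': array([ 0.05871071,  0.08191428,  0.08382188,  0.01915266, -0.04458502,
       -0.01024253]), 'tau': array([-4.65759440e-04, -5.82719707e+01,  2.93047982e+01,  6.99723870e+00,
        6.73446018e-03, -1.78112741e-04]), 'tool_pos': array([0.15953816, 0.65536607, 0.22562962]), 'orientation': array([-8.99058626e+01,  7.63568842e-03,  1.66313444e+02]), 'force': array([ 0.08717019, -0.21694533, -0.18173526]), 'moment': array([ 0.05158586, -0.04944022, -0.03254322]), 'opening': 0.08755001367541893}
{'vertical_fov': 53.66164792202932, 'cx': 317.8670493375605, 'cy': 240.1346306535905, 'rvec': array([ 2.04392076,  0.79828485, -0.45054198]), 'tvec': array([-0.39173736, -0.12274331,  1.62649447])}
{'vertical_fov': 47.271228724294666, 'cx': 321.2416246125397, 'cy': 238.4063956747598, 'rvec': array([ 2.18065037, -2.21944055,  0.05248172]), 'tvec': array([0.0276772 , 0.52853255, 1.36082018])}
```

View pics/top1.png

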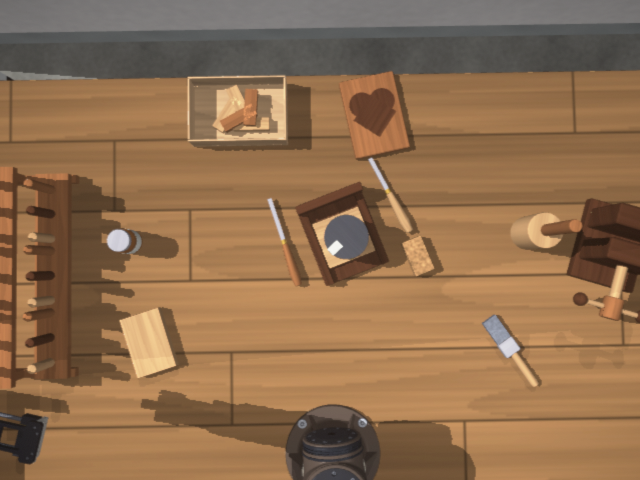

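View pics/scene1.png

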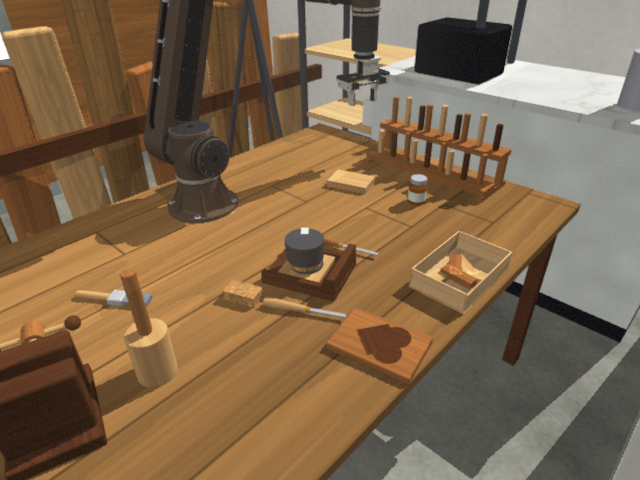

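The top picture shows the stand at about (342,234), with the tin lid near (346,237) and the label tongue near (335,247). The back stop is at upper left (332,200). Next I'll enlarge it.

```bash
python3 - <<'E'
import cv2
im=cv2.imread("pics/top1.png")[175:295,262:422]
cv2.imwrite("pics/crop1.png",cv2.resize(im,None,fx=5,fy=5,interpolation=cv2.INTER_CUBIC))
E
```

```text
(no output)
```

View pics/crop1.png

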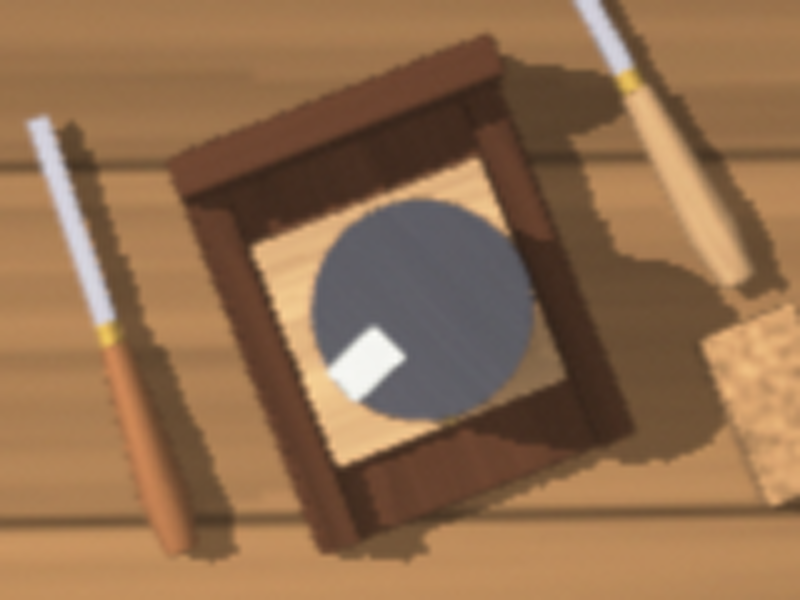

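The crop shows the stop's top corners at (170,162), (490,35), (190,203) and (498,78). The sled corners are (250,243), (478,157), (567,380) and (342,466). The lid circle is centred near (423,308) with radius about 110, and the tongue has its outer middle at (343,388) and inner middle at (391,340).

```bash
cat > h.py <<'E'
import numpy as np, cv2
from plant import ctrl
def px(uv,name_or_par,z):
    p=ctrl.camera_params(name_or_par) if isinstance(name_or_par,str) else name_or_par
    f=240/np.tan(np.radians(p["vertical_fov"]/2)); R=cv2.Rodrigues(p["rvec"])[0]; c=-R.T@p["tvec"]
    uv=np.atleast_2d(np.array(uv,float)); d=np.c_[(uv[:,0]-p["cx"])/f,(uv[:,1]-p["cy"])/f,np.ones(len(uv))]@R
    return c+d*((z-c[2])/d[:,2])[:,None]
E
python3 - <<'E'
from h import *
c=lambda a:np.array(a)/5.+[262-.4,175-.4]
s=px(c([(170,162),(490,35),(190,203),(498,78)]),"top",.068);print("stop",s)
r=px(c([(320,550),(358,540),(632,432)]),"top",.034);print("rails",r)
q=px(c([(250,243),(478,157),(567,380),(342,466)]),"top",.030);print("sled",q, q.mean(0))
t=px(c([(423,308),(343,388),(391,340),(313,308),(533,308)]),"top",.1075);print("lid",t)
d=q[1]-q[0]+q[2]-q[3]; l=q[0]-q[3]+q[1]-q[2]
print(np.degrees(np.arctan2(l[1],l[0])),np.degrees(np.arctan2(d[0],-d[1])), np.linalg.norm(l)/2,np.linalg.norm(d)/2)
th=np.arctan2(l[1],l[0]); u=np.array([np.cos(th),np.sin(th)]);v=np.array([-u[1],u[0]])
sb=(s[0]+s[1]+s[2]+s[3])[:2]/4; f=(r[0]+r[2])[:2]/2
print("angle stop",np.degrees(np.arctan2(*( (s[1]-s[0])[[0,1]]*[1,-1]))))
o=np.array([sb-u*.092, f+u*.105]);print("origin est",o)
o=o.mean(0)
for n,P in(("sled",q),("lid",t),("stop",s),("rail",r)):
  print(n,np.c_[(P[:,:2]-o)@u,(P[:,:2]-o)@v])
a=t[1,:2]-t[2,:2]; print("label dir",np.degrees(np.arctan2(a[1],a[0])),np.degrees(np.arctan2(*(t[2]-t[0])[[1,0]])))
E
```

```text
stop [[ 0.60314202  0.07889246  0.068     ]
 [ 0.66192985 -0.07639713  0.068     ]
 [ 0.5831869   0.06958444  0.068     ]
 [ 0.64102039 -0.07981973  0.068     ]]
rails [[ 0.41433468  0.00974242  0.034     ]
 [ 0.4188962  -0.00899178  0.034     ]
 [ 0.46946149 -0.14470205  0.034     ]]
sled [[ 0.56617602  0.04158597  0.03      ]
 [ 0.60688914 -0.07205384  0.03      ]
 [ 0.49567307 -0.11370469  0.03      ]
 [ 0.45525778 -0.00188102  0.03      ]] [ 0.530999  -0.0365134  0.03     ]
lid [[ 0.52876869 -0.03954486  0.1075    ]
 [ 0.49217264 -0.00159865  0.1075    ]
 [ 0.51411814 -0.0243538   0.1075    ]
 [ 0.52966871  0.01168628  0.1075    ]
 [ 0.52786849 -0.09078609  0.1075    ]]
20.965928186776488 19.790228897496426 0.1189418953153517 0.11980776455017124
angle stop 20.735112932110976
origin est [[ 0.5364108  -0.03485376]
 [ 0.53994639 -0.02990948]]
sled [[ 0.05261035  0.05905262]
 [ 0.04996623 -0.06163116]
 [-0.06878981 -0.06072993]
 [-0.06651741  0.05815138]]
lid [[-0.01135    -0.003322  ]
 [-0.03194552  0.04520645]
 [-0.01959504  0.01610547]
 [ 0.00782158  0.04419526]
 [-0.03052537 -0.05084862]]
stop [[ 0.1004777   0.08066226]
 [ 0.09980879 -0.08538117]
 [ 0.07851321  0.07911069]
 [ 0.07905902 -0.0810955 ]]
rail [[-0.10057211  0.08364807]
 [-0.10301593  0.06452204]
 [-0.10435726 -0.08029622]]
label dir 133.9623441332851 133.96234413328492
```

Stand yaw is about 20.7°, with the sled at about 0.010 and the label about -67° off, so the tin needs a counter-clockwise turn. Plan:
- Push the tin along the stand's +x direction.
- Then press on the lid's right half and roll forward, so the drag keeps the sled home.

Emit:
{"method": "step_arm", "body": {"rows": [[[-1,3.63,-3.81,0,0,0,-10],[-1,3.63,-3.81,0,0,0,-10],[-1,3.63,-3.81,0,0,0,-10],[-1,3.63,-3.81,0,0,0,-10],[-1,3.63,-3.81,0,0,0,-10],[-1,3.63,-3.81,0,0,0,-10],[-1,3.63,-3.81,0,0,0,-10],[-1,3.63,-3.81,0,0,0,-10]]]}}

```text
clock: 1.1
tool_pos: [0.4509, 0.3496, 0.2264]
orientation: [-90.0, 0.0, 86.0]
force: [1.0, 0.2, -0.4]
opening: 0.0132
```

Emit:
{"method": "step_arm", "body": {"rows": [[[-1,0,-5.2,0,0,0,-8.1],[-1,0,-5.2,0,0,0,-8.1],[-1,0,-5.2,0,0,0,-8.1],[-1,0,-5.2,0,0,0,-8.1],[-1,0,-5.2,0,0,0,-8.1],[-1,0,-5.2,0,0,0,-8.1],[-1,0,-5.2,0,0,0,-8.1],[-1,0,-5.2,0,0,0,-8.1],[-1,0,0,0,0,0,0],[-1,0,0,0,0,0,0]]]}}

```text
clock: 2.35
tool_pos: [0.4499, -0.0651, 0.2264]
orientation: [-90.0, 0.0, 21.5]
force: [0.1, 0.0, 0.2]
opening: 0.0002
```

```bash
python3 - <<'E'
from h import *
o=ctrl.get_obs()
for k in("clock","joint_pos","tool_pos","orientation","force","opening"):print(k,o[k])
p=ctrl.camera_params("wrist");print(p)
cv2.imwrite("pics/w1.png",ctrl.snapshot("wrist"))
E
```

```text
clock 2.35
joint_pos [ 1.67122657e+01 -7.51627011e-01 -2.57449049e+01 -1.02259780e-02
 -6.50189075e+01 -8.52039531e+01]
tool_pos [ 0.44992716 -0.06510527  0.22639969]
orientation [-8.99897452e+01  1.13681725e-02  2.15039941e+01]
force [0.14500202 0.01038502 0.20872937]
opening 0.00024302145117495176
{'vertical_fov': 71.23803503954964, 'cx': 315.0686983341209, 'cy': 236.14702487825852, 'rvec': array([-1.66253732, -2.4405618 , -0.3635604 ]), 'tvec': array([ 0.22547354, -0.41441148,  0.27786677])}
```

View pics/w1.png

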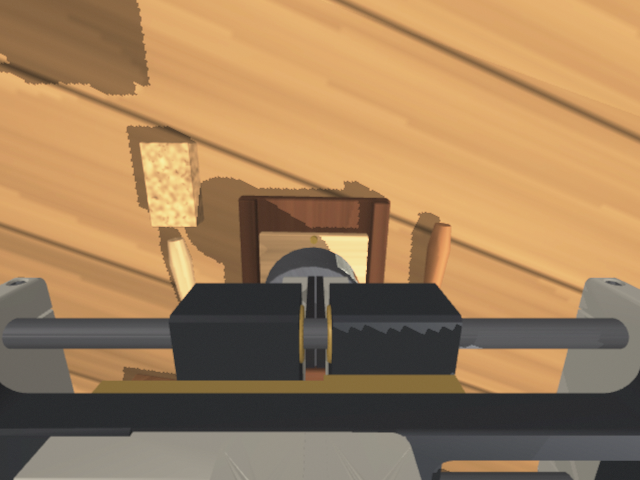

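The wrist view shows the slim shut fingers at (317,330), the stand's open front upward, and the tin behind the fingers at (315,270). The tool is aligned with the pushing direction, so I'll lower it and approach.

Emit:
{"method": "step_arm", "body": {"rows": [[[-1,0,0,-3.7,0,0,0],[-1,0,0,-3.7,0,0,0],[-1,0,0,-3.7,0,0,0],[-1,0,0,-3.7,0,0,0],[-1,0,0,0,0,0,0],[-1,0.37,0.14,0,0,0,0],[-1,0.37,0.14,0,0,0,0],[-1,0.37,0.14,0,0,0,0],[-1,0.37,0.14,0,0,0,0],[-1,0.37,0.14,0,0,0,0]]]}}

```text
clock: 3.65
tool_pos: [0.4687, -0.058, 0.0787]
orientation: [-90.0, 0.0, 21.5]
force: [-4.5, -1.8, 3.4]
opening: 0.0003
```

Emit:
{"method": "step_arm", "body": {"rows": [[[-1,0.28,0.106,0,0,0,0],[-1,0.28,0.106,0,0,0,0],[-1,0.28,0.106,0,0,0,0],[-1,0.28,0.106,0,0,0,0],[-1,0.19,0.07,0,0,0,0]]]}}

```text
clock: 4.28
tool_pos: [0.4818, -0.053, 0.0785]
orientation: [-90.0, 0.0, 21.5]
force: [-2.3, -1.5, 1.1]
opening: 0.0004
```

Emit:
{"method": "step_arm", "body": {"rows": [[[-1,0.28,0.106,0,0,0,0],[-1,0.28,0.106,0,0,0,0],[-1,0.19,0.07,0,0,0,0],[-1,0.19,0.07,0,0,0,0]]]}}

```text
clock: 4.78
tool_pos: [0.4912, -0.0495, 0.0785]
orientation: [-90.0, 0.0, 21.5]
force: [-2.2, -1.4, 1.3]
opening: 0.0002
```

Emit:
{"method": "step_arm", "body": {"rows": [[[-1,0.09,0.035,0,0,0,0],[-1,0.09,0.035,0,0,0,0],[-1,0.09,0.035,0,0,0,0],[-1,0.09,0.035,0,0,0,0]]]}}

```text
clock: 5.28
tool_pos: [0.4947, -0.0481, 0.0786]
orientation: [-90.0, 0.0, 21.5]
force: [-2.1, -1.3, -0.6]
opening: 0.0006
```

Emit:
{"method": "step_arm", "body": {"rows": [[[-1,0.07,0.026,0,0,0,0],[-1,0.07,0.026,0,0,0,0]]]}}

```text
clock: 5.52
tool_pos: [0.4961, -0.0476, 0.0786]
orientation: [-90.0, -0.0, 21.5]
force: [-2.1, -1.6, 0.6]
opening: 0.0005
```

Emit:
{"method": "step_arm", "body": {"rows": [[[-1,0.07,0.026,0,0,0,0],[-1,0.07,0.026,0,0,0,0]]]}}

```text
clock: 5.78
tool_pos: [0.4969, -0.0473, 0.0785]
orientation: [-90.0, 0.1, 21.5]
force: [-5.0, -4.3, 4.7]
opening: 0.0007
```

Emit:
{"method": "step_arm", "body": {"rows": [[[-1,0.06,0.023,0,0,0,0],[-1,0.06,0.023,0,0,0,0]]]}}

```text
clock: 6.02
tool_pos: [0.4971, -0.0473, 0.0784]
orientation: [-90.0, 0.2, 21.5]
force: [-7.9, -3.9, 6.7]
opening: 0.0005
```

Emit:
{"method": "step_arm", "body": {"rows": [[[-1,0.05,0.019,0,0,0,0],[-1,0.05,0.019,0,0,0,0]]]}}

```text
clock: 6.28
tool_pos: [0.4973, -0.0472, 0.0783]
orientation: [-90.0, 0.3, 21.5]
force: [-9.5, -3.9, 8.1]
opening: 0.0003
```

The tool has stopped and the reaction has risen to about 10 N, so the sled is against the stop. I'll back off, rise and go above the rolling start.

Emit:
{"method": "step_arm", "body": {"rows": [[[-1,0,0,0,0,0,0],[-1,-0.28,-0.106,0,0,0,0],[-1,-0.93,-0.35,0,0,0,0],[-1,-1.8,-0.7,0,0,0,0],[-1,0,0,4,0,0,0],[-1,0,0,5,0,0,0],[-1,0,0,5,0,0,0],[-1,0,0,0,0,0,0]]]}}

```text
clock: 7.28
tool_pos: [0.4712, -0.0576, 0.2227]
orientation: [-90.1, -0.5, 21.6]
force: [-0.3, -0.1, -0.6]
opening: 0.0006
```

```bash
python3 - <<'E'
from h import *
o=ctrl.get_obs()
for k in("clock","tool_pos","orientation","force"):print(k,o[k])
a=cv2.resize(ctrl.snapshot("top")[175:295,262:422],None,fx=5,fy=5,interpolation=cv2.INTER_CUBIC)
b=cv2.resize(ctrl.snapshot("scene")[200:320,230:390],None,fx=2.5,fy=2.5,interpolation=cv2.INTER_CUBIC)
cv2.imwrite("pics/t2.png",a[:,:]);cv2.imwrite("pics/s2.png",b)
E
```

```text
clock 7.275
tool_pos [ 0.47121297 -0.05764943  0.22268034]
orientation [-90.0892039   -0.48969837  21.55094689]
force [-0.26954371 -0.11747536 -0.6246697 ]
```

View pics/t2.png

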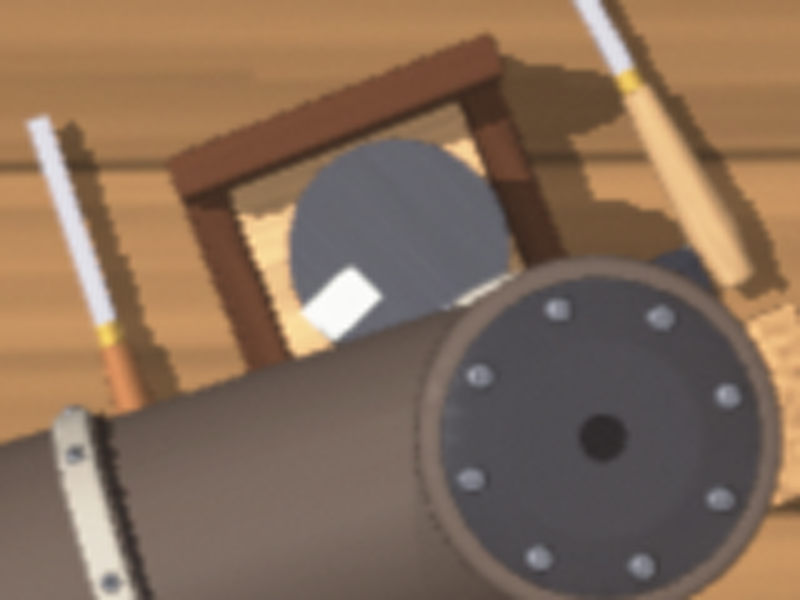

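The top crop shows the sled now against the stop. The lid centre moved from (423,308) to (399,248), about 30 mm, which gives a sled value near 0.040. The tongue direction is unchanged, with its middle at (342,303). Next I move over the lid's right-front edge and feel downward.

Emit:
{"method": "step_arm", "body": {"rows": [[[-1,2.6,-0.2,0,0,0,0],[-1,2.6,-0.2,0,0,0,0],[-1,2.56,-0.2,0,0,0,0],[-1,0,0,-5,0,0,0],[-1,0,0,-4,0,0,0],[-1,0,0,-1,0,0,0],[-1,0,0,0,0,0,0],[-1,0,0,0,0,0,0]]]}}

```text
clock: 8.38
tool_pos: [0.5482, -0.0637, 0.12]
orientation: [-90.0, -0.1, 21.5]
force: [0.7, 0.2, 0.1]
opening: 0.0005
```

Emit:
{"method": "step_arm", "body": {"rows": [[[-1,0,0,-0.15,0,0,0],[-1,0,0,-0.15,0,0,0],[-1,0,0,-0.15,0,0,0]]]}}

```text
clock: 8.75
tool_pos: [0.5473, -0.0638, 0.1143]
orientation: [-90.0, -0.0, 21.5]
force: [-0.0, -0.6, 1.4]
opening: 0.0003
```

Emit:
{"method": "step_arm", "body": {"rows": [[[-1,0,0,-0.1,0,0,0],[-1,0,0,-0.1,0,0,0],[-1,0,0,-0.1,0,0,0]]]}}

```text
clock: 9.12
tool_pos: [0.5479, -0.0648, 0.113]
orientation: [-90.1, -0.0, 21.6]
force: [-4.5, -4.8, 19.0]
opening: 0.0004
```

Emit:
{"method": "step_arm", "body": {"rows": [[[-1,0,0,0.06,0,0,0]]]}}

```text
clock: 9.25
tool_pos: [0.5477, -0.0645, 0.1133]
orientation: [-90.1, -0.1, 21.6]
force: [-2.6, -2.0, 10.2]
opening: 0.0002
```

```bash
python3 - <<'E'
import numpy as np
a=np.radians(-104.9+3*np.arange(26)); x=4.04*np.cos(a); y=4.04*np.sin(a)
print(np.round(np.c_[np.degrees(a[:-1]),np.diff(x),np.diff(y)],3).tolist())
E
```

```text
[[-104.9, 0.206, -0.049], [-101.9, 0.208, -0.038], [-98.9, 0.21, -0.027], [-95.9, 0.211, -0.016], [-92.9, 0.211, -0.005], [-89.9, 0.211, 0.006], [-86.9, 0.211, 0.017], [-83.9, 0.21, 0.028], [-80.9, 0.208, 0.039], [-77.9, 0.206, 0.05], [-74.9, 0.203, 0.06], [-71.9, 0.199, 0.071], [-68.9, 0.195, 0.081], [-65.9, 0.191, 0.091], [-62.9, 0.186, 0.101], [-59.9, 0.18, 0.111], [-56.9, 0.174, 0.12], [-53.9, 0.168, 0.129], [-50.9, 0.161, 0.138], [-47.9, 0.153, 0.146], [-44.9, 0.145, 0.154], [-41.9, 0.137, 0.161], [-38.9, 0.128, 0.168], [-35.9, 0.119, 0.175], [-32.9, 0.11, 0.181]]
```

Emit:
{"method": "step_arm", "body": {"rows": [[[-1,0.2,-0.05,0,0,0,3],[-1,0.21,-0.04,0,0,0,3],[-1,0.21,-0.03,0,0,0,3]]]}}

```text
clock: 9.62
tool_pos: [0.5538, -0.0658, 0.1132]
orientation: [-90.1, -0.0, 30.7]
force: [-3.6, -2.9, 12.0]
opening: 0.0004
```

Emit:
{"method": "step_arm", "body": {"rows": [[[-1,0.21,-0.02,0,0,0,3],[-1,0.21,0,0,0,0,3],[-1,0.21,0.01,0,0,0,3],[-1,0.21,0.02,0,0,0,3]]]}}

```text
clock: 10.12
tool_pos: [0.5623, -0.0659, 0.1133]
orientation: [-90.1, 0.0, 42.7]
force: [-2.9, -4.6, 11.5]
opening: 0.0004
```

Emit:
{"method": "step_arm", "body": {"rows": [[[-1,0.21,0.03,0,0,0,3],[-1,0.21,0.04,0,0,0,3],[-1,0.21,0.05,0,0,0,3]]]}}

```text
clock: 10.5
tool_pos: [0.5687, -0.0648, 0.1134]
orientation: [-90.1, 0.0, 51.7]
force: [-2.8, -4.3, 11.4]
opening: 0.0003
```

```bash
python3 - <<'E'
from h import *
a=cv2.resize(ctrl.snapshot("top")[175:295,262:422],None,fx=4,fy=4,interpolation=cv2.INTER_CUBIC)[:,:500]
b=cv2.resize(ctrl.snapshot("scene")[220:300,255:335],(280,280),interpolation=cv2.INTER_CUBIC)
c=np.zeros((480,780,3),np.uint8);c[:,:500]=a;c[:280,500:]=b
cv2.imwrite("pics/c3.png",c)
E
```

```text
(no output)
```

View pics/c3.png

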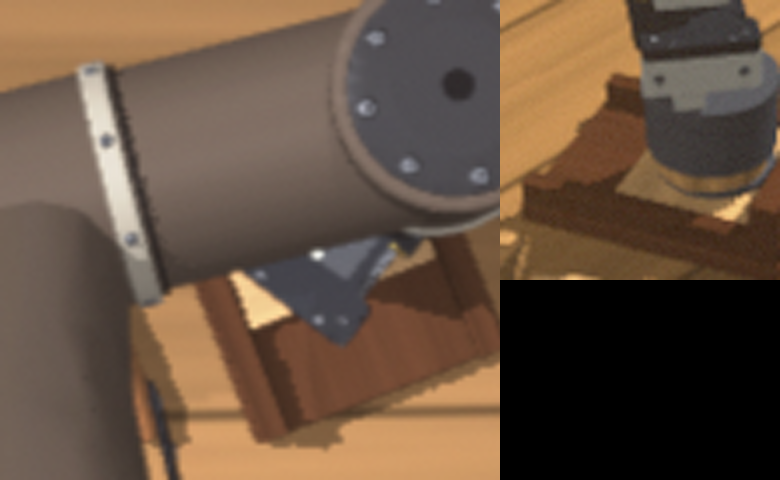

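The arm hides the lid (top crop at about (330,200), scene crop at about (700,100)), so nothing can be read from this view. The forces are steady, so I'll finish the arc, then lift and check.

Emit:
{"method": "step_arm", "body": {"rows": [[[-1,0.2,0.06,0,0,0,3],[-1,0.2,0.07,0,0,0,3],[-1,0.2,0.08,0,0,0,3],[-1,0.19,0.09,0,0,0,3]]]}}

```text
clock: 11.1
tool_pos: [0.5768, -0.0619, 0.1134]
orientation: [-90.1, 0.0, 63.7]
force: [-1.7, -5.1, 11.5]
opening: 0.0005
```

Emit:
{"method": "step_arm", "body": {"rows": [[[-1,0.19,0.1,0,0,0,3],[-1,0.18,0.11,0,0,0,3],[-1,0.17,0.12,0,0,0,3],[-1,0.17,0.13,0,0,0,3]]]}}

```text
clock: 11.6
tool_pos: [0.5841, -0.0573, 0.1134]
orientation: [-90.1, 0.1, 75.7]
force: [-1.6, -5.5, 10.0]
opening: 0.0004
```

Emit:
{"method": "step_arm", "body": {"rows": [[[-1,0.16,0.14,0,0,0,3],[-1,0.15,0.15,0,0,0,3],[-1,0,0,0,0,0,0]]]}}

```text
clock: 11.98
tool_pos: [0.5875, -0.0542, 0.1135]
orientation: [-90.2, 0.1, 81.6]
force: [-0.4, -4.9, 10.4]
opening: 0.0004
```

Emit:
{"method": "step_arm", "body": {"rows": [[[-1,0,0,0.5,0,0,0],[-1,0,0,5,0,0,0],[-1,0,0,5,0,0,0],[-1,-1,5,0,0,0,0],[-1,-1,5,0,0,0,0],[-1,-1,5,0,0,0,0],[-1,-1,5,0,0,0,0],[-1,-1,5,0,0,0,0],[-1,0,0,0,0,0,0],[-1,0,0,0,0,0,0]]]}}

```text
clock: 13.22
tool_pos: [0.5358, 0.197, 0.2164]
orientation: [-90.0, 0.0, 81.6]
force: [-0.3, -0.4, -0.2]
opening: 0.0005
```

```bash
python3 - <<'E'
from h import *
print(ctrl.get_obs()["force"])
a=ctrl.snapshot("top")[175:295,262:422]
cv2.imwrite("pics/t4.png",cv2.resize(a,None,fx=5,fy=5,interpolation=cv2.INTER_CUBIC))
E
```

```text
[-0.274473   -0.44416778 -0.20920688]
```

View pics/t4.png

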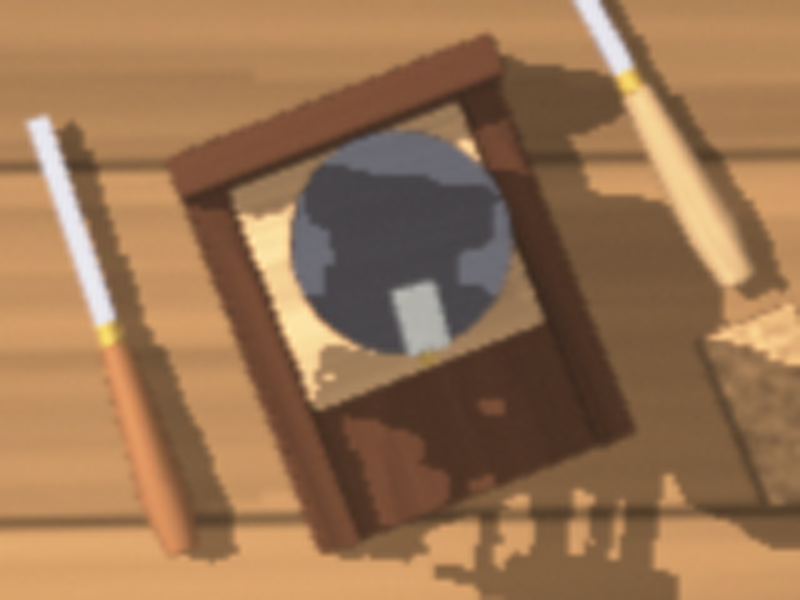

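The tongue now points to the front, with its inner middle at (414,286), outer middle at (428,350) and the lid centre at (402,242). Next I measure its angle against the stand.

```bash
python3 - <<'E'
from h import *
c=lambda a:np.array(a)/5.+[262-.4,175-.4]
ang=lambda d:np.degrees(np.arctan2(d[1],d[0]))
t=px(c([(402,242),(414,286),(427.5,350),(391,290),(405,354),(437,281),(450,347)]),"top",.1135)
for i,j in((0,2),(1,2),(3,4),(5,6)): print(ang(t[j]-t[i])%360)
r=px(c([(320,550),(632,432)]),"top",.034); s=px(c([(170,162),(490,35)]),"top",.068)
print("stand",ang(r[1]-r[0])+90,ang(s[1]-s[0])+90, "sides",ang((s[0]-r[0])),ang(s[1]-r[1]))
# sled edges
q=px(c([(228,195),(318,410),(547,322)]),"top",.030); print("sled front",ang(q[2]-q[1])+90, "left",ang(q[0]-q[1]))
p=(q[1]+q[2])/2; print("front mid",p, "pivot", p[:2]+.059*np.array([np.cos(np.radians(20.7)),np.sin(np.radians(20.7))]))
print("lid",t[0], "lid->",t[2])
E
```

```text
192.15202603173628
190.77756964499162
191.22635797995133
189.98822127250892
stand 19.643317979050778 20.73511293211098 sides 20.11508510596293 19.539218567370366
sled front 19.99681892867639 left 21.695780564040817
front mid [ 0.50377029 -0.04750405  0.03      ] pivot [ 0.55896148 -0.02664903]
lid [ 0.55931277 -0.03011072  0.1135    ] lid-> [ 0.50896584 -0.040952    0.1135    ]
```

The label is about 9° short of straight out (191° against about 200.3°). I'll do one more short roll of 12° commanded, because the first roll lost about 3° of its command.

Emit:
{"method": "step_arm", "body": {"rows": [[[-1,0.67,-5.23,0,0,0,0],[-1,0.67,-5.23,0,0,0,0],[-1,0.67,-5.23,0,0,0,0],[-1,0.67,-5.23,0,0,0,0],[-1,0.67,-5.23,0,0,0,0],[-1,0,0,-5,0,0,0],[-1,0,0,-4,0,0,0],[-1,0,0,-0.9,0,0,0],[-1,0,0,0,0,0,0],[-1,0,0,0,0,0,0]]]}}

```text
clock: 14.52
tool_pos: [0.5709, -0.0646, 0.1195]
orientation: [-90.2, -0.0, 81.5]
force: [-1.3, -0.3, -0.4]
opening: 0.0
```

Emit:
{"method": "step_arm", "body": {"rows": [[[-1,0,0,-0.1,0,0,0],[-1,0,0,-0.1,0,0,0],[-1,0,0,0,0,0,0]]]}}

```text
clock: 14.9
tool_pos: [0.5697, -0.0645, 0.1159]
orientation: [-90.0, -0.0, 81.5]
force: [0.4, -0.3, 0.1]
opening: 0.0007
```

Emit:
{"method": "step_arm", "body": {"rows": [[[-1,0,0,-0.1,0,0,0],[-1,0,0,-0.08,0,0,0],[-1,0,0,0,0,0,0]]]}}

```text
clock: 15.28
tool_pos: [0.5697, -0.0647, 0.1138]
orientation: [-90.0, 0.0, 81.5]
force: [-0.1, -0.0, -0.1]
opening: 0.0004
```

Emit:
{"method": "step_arm", "body": {"rows": [[[-1,0,0,-0.05,0,0,0],[-1,0,0,0,0,0,0]]]}}

```text
clock: 15.52
tool_pos: [0.5699, -0.0648, 0.1137]
orientation: [-90.0, 0.0, 81.5]
force: [-0.8, -0.0, 3.9]
opening: 0.0
```

Emit:
{"method": "step_arm", "body": {"rows": [[[-1,0,0,-0.04,0,0,0],[-1,0,0,0,0,0,0]]]}}

```text
clock: 15.78
tool_pos: [0.57, -0.0649, 0.1135]
orientation: [-90.0, 0.0, 81.5]
force: [-0.4, -1.2, 5.6]
opening: 0.0005
```

Emit:
{"method": "step_arm", "body": {"rows": [[[-1,0,0,-0.05,0,0,0],[-1,0,0,0,0,0,0]]]}}

```text
clock: 16.02
tool_pos: [0.5702, -0.065, 0.1134]
orientation: [-90.1, 0.0, 81.5]
force: [-1.3, -2.6, 8.5]
opening: 0.0004
```

Emit:
{"method": "step_arm", "body": {"rows": [[[-1,0,0,-0.03,0,0,0],[-1,0.2,0.06,0,0,0,3],[-1,0.2,0.07,0,0,0,3]]]}}

```text
clock: 16.4
tool_pos: [0.5741, -0.0639, 0.1133]
orientation: [-90.1, 0.0, 87.6]
force: [-2.1, -2.6, 8.9]
opening: 0.0003
```

Emit:
{"method": "step_arm", "body": {"rows": [[[-1,0.2,0.08,0,0,0,3],[-1,0.19,0.09,0,0,0,3],[-1,0,0,0,0,0,0]]]}}

```text
clock: 16.77
tool_pos: [0.5782, -0.0621, 0.1133]
orientation: [-90.1, 0.0, 93.6]
force: [-2.4, -2.2, 10.4]
opening: 0.0005
```

Emit:
{"method": "step_arm", "body": {"rows": [[[-1,0,0,0.5,0,0,0],[-1,0,0,5,0,0,0],[-1,0,0,5,0,0,0],[-1,-1,5,0,0,0,0],[-1,-1,5,0,0,0,0],[-1,-1,5,0,0,0,0],[-1,-1,5,0,0,0,0],[-1,-1,5,0,0,0,0],[-1,0,5,0,0,0,0],[-1,0,5,0,0,0,0],[-1,0,0,0,0,0,0],[-1,0,0,0,0,0,0]]]}}

```text
clock: 18.27
tool_pos: [0.5271, 0.2883, 0.2166]
orientation: [-89.9, 0.0, 93.6]
force: [0.3, 0.2, -0.5]
opening: 0.0003
```

```bash
python3 - <<'E'
from h import *
print(ctrl.get_obs()["force"])
a=ctrl.snapshot("top")[175:295,262:422]
cv2.imwrite("pics/t5.png",cv2.resize(a,None,fx=5,fy=5,interpolation=cv2.INTER_CUBIC))
E
```

```text
[ 0.32268834  0.15278348 -0.52886858]
```

View pics/t5.png

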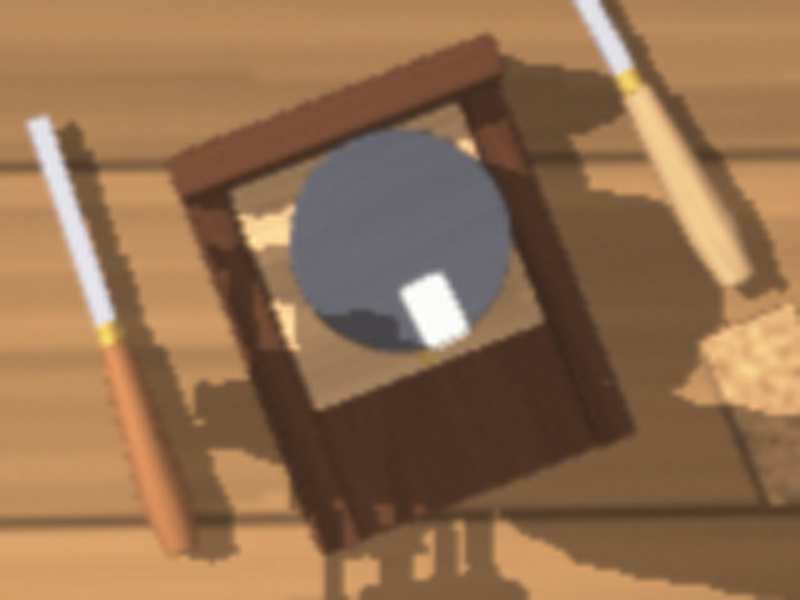

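The tongue's inner corners are at (399,290) and (440,271), its outer ones at (428,350) and (470,333). The sled is still against the stop.

```bash
python3 - <<'E'
from h import *
im=cv2.imread("pics/t5.png"); 
m=(im.min(2)>165).astype(np.uint8); m[:265]=0;m[360:]=0;m[:,:385]=0;m[:,485:]=0
r=cv2.minAreaRect(cv2.findNonZero(m)); print(r,cv2.boxPoints(r).round(1).tolist())
b=cv2.boxPoints(r)
c=lambda a:np.array(a)/5.+[262-.4,175-.4]
ang=lambda d:np.degrees(np.arctan2(d[1],d[0]))%360
t=px(c([(401,240),(419.5,280.5),(449,341.5),(399,290),(428,350),(440,271),(470,333)]),"top",.1135)
for i,j in((0,2),(1,2),(3,4),(5,6)): print(ang(t[j]-t[i]))
w=px(c(b),"top",.1135); print("box edges",[ang(w[(i+1)%4]-w[i]) for i in range(4)])
E
```

```text
((434.7000427246094, 310.4000244140625), (71.1069564819336, 49.19349670410156), 63.43495178222656) [[396.79998779296875, 289.6000061035156], [440.79998779296875, 267.6000061035156], [472.6000061035156, 331.20001220703125], [428.6000061035156, 353.20001220703125]]
204.17061178429825
204.67039507352098
204.6763000510649
204.66407584456468
box edges [np.float64(295.57148455949954), np.float64(205.40698388112943), np.float64(115.53841584070445), np.float64(25.44723253981425)]
```

The label is now at about 204.6° against about 200.3°, which is inside the ±6.9° band but with a thin margin. I'll turn it back about 4–5° clockwise, pressing on the left side of the lid so the drag again pushes the sled home.

Emit:
{"method": "step_arm", "body": {"rows": [[[-1,0.31,-4.65,0,0,0,0],[-1,0.31,-4.65,0,0,0,0],[-1,0.31,-4.65,0,0,0,0],[-1,0.31,-4.65,0,0,0,0],[-1,0.31,-4.65,0,0,0,0],[-1,0.31,-4.65,0,0,0,0],[-1,0,0,-5,0,0,0],[-1,0,0,-4,0,0,0],[-1,0,0,-0.9,0,0,0],[-1,0,0,0,0,0,0],[-1,0,0,0,0,0,0]]]}}

```text
clock: 19.7
tool_pos: [0.5473, 0.0095, 0.1199]
orientation: [-90.2, -0.0, 93.5]
force: [0.9, 0.7, 0.6]
opening: 0.0006
```

Emit:
{"method": "step_arm", "body": {"rows": [[[-1,0,0,-0.1,0,0,0],[-1,0,0,-0.1,0,0,0],[-1,0,0,0,0,0,0],[-1,0,0,0,0,0,0]]]}}

```text
clock: 20.2
tool_pos: [0.5462, 0.0093, 0.1163]
orientation: [-90.0, 0.0, 93.5]
force: [-0.5, -1.0, 0.9]
opening: 0.0003
```

Emit:
{"method": "step_arm", "body": {"rows": [[[-1,0,0,-0.1,0,0,0],[-1,0,0,-0.1,0,0,0],[-1,0,0,0,0,0,0]]]}}

```text
clock: 20.58
tool_pos: [0.5461, 0.0093, 0.114]
orientation: [-90.0, 0.0, 93.5]
force: [1.0, 0.5, 0.3]
opening: 0.0009
```

Emit:
{"method": "step_arm", "body": {"rows": [[[-1,0,0,-0.06,0,0,0],[-1,0,0,0,0,0,0]]]}}

```text
clock: 20.82
tool_pos: [0.5463, 0.0094, 0.1138]
orientation: [-90.0, -0.0, 93.5]
force: [-0.2, 0.4, 2.4]
opening: 0.0004
```

Emit:
{"method": "step_arm", "body": {"rows": [[[-1,0,0,-0.04,0,0,0],[-1,0,0,0,0,0,0]]]}}

```text
clock: 21.08
tool_pos: [0.5464, 0.0095, 0.1136]
orientation: [-90.0, -0.0, 93.5]
force: [-2.6, 1.6, 5.7]
opening: 0.0006
```

Emit:
{"method": "step_arm", "body": {"rows": [[[-1,0,0,-0.04,0,0,0],[-1,0,0,-0.04,0,0,0],[-1,0,0,0,0,0,0]]]}}

```text
clock: 21.45
tool_pos: [0.5467, 0.0097, 0.1134]
orientation: [-90.1, -0.0, 93.5]
force: [-3.4, 2.9, 10.4]
opening: 0.0001
```

Emit:
{"method": "step_arm", "body": {"rows": [[[-1,0.15,0.06,0,0,0,-2.5],[-1,0.16,0.05,0,0,0,-2.5],[-1,0,0,0,0,0,0]]]}}

```text
clock: 21.82
tool_pos: [0.5496, 0.0106, 0.1134]
orientation: [-90.1, -0.0, 88.5]
force: [-3.2, 0.9, 9.9]
opening: 0.0006
```

Emit:
{"method": "step_arm", "body": {"rows": [[[-1,0,0,0.5,0,0,0],[-1,0,0,5,0,0,0],[-1,0,0,5,0,0,0],[-1,-0.5,5,0,0,0,0],[-1,-0.5,5,0,0,0,0],[-1,-0.5,5,0,0,0,0],[-1,-0.5,5,0,0,0,0],[-1,-0.5,5,0,0,0,0],[-1,0,5,0,0,0,0],[-1,0,0,0,0,0,0],[-1,0,0,0,0,0,0]]]}}

```text
clock: 23.2
tool_pos: [0.524, 0.3103, 0.2169]
orientation: [-90.0, 0.0, 88.5]
force: [-0.0, -0.5, 0.7]
opening: 0.0004
```

```bash
python3 - <<'E'
from h import *
a=ctrl.snapshot("top")[175:295,262:422]
cv2.imwrite("pics/t6.png",cv2.resize(a,None,fx=5,fy=5,interpolation=cv2.INTER_CUBIC))
E
```

```text
(no output)
```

View pics/t6.png

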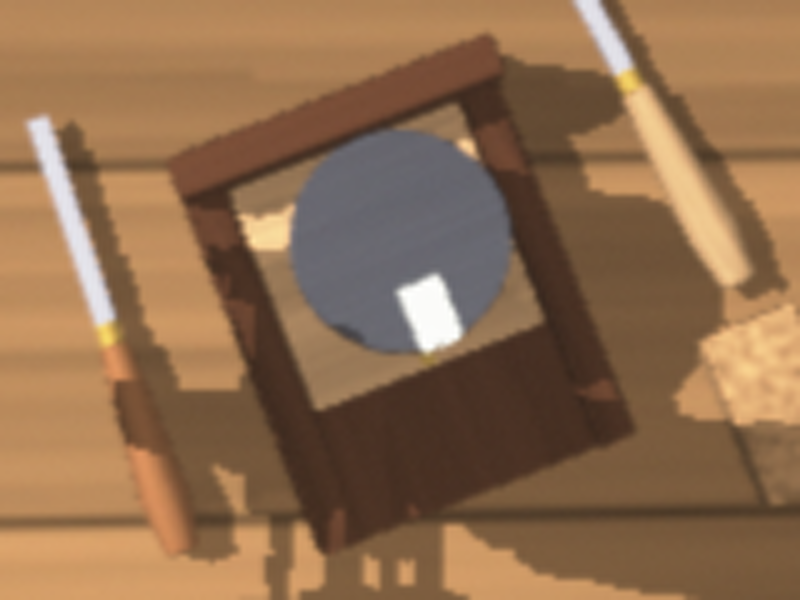

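The tongue edges run (396,289)→(417,350) and (439,273)→(463,337), about 20° off vertical, which is nearly parallel to the rails. The sled is still home and the surrounding tools are unmoved. One numeric check, then I hand in.

```bash
python3 - <<'E'
from h import *
c=lambda a:np.array(a)/5.+[262-.4,175-.4]
ang=lambda d:np.degrees(np.arctan2(d[1],d[0]))%360
im=cv2.imread("pics/t6.png")
m=(im.min(2)>165).astype(np.uint8); m[:265]=0;m[360:]=0;m[:,:385]=0;m[:,485:]=0
w=px(c(cv2.boxPoints(cv2.minAreaRect(cv2.findNonZero(m)))),"top",.1135); print([float(ang(w[(i+1)%4]-w[i]).round(1)) for i in range(4)])
t=px(c([(396,289),(417,350),(439,273),(463,337)]),"top",.1135); A=np.array([ang(t[1]-t[0]),ang(t[3]-t[2])]); print(A)
o=ctrl.get_obs();print(o["force"],o["clock"])
if abs(A.mean()-200.3)<4: ctrl.close_job();print("closed")
E
```

```text
[291.3, 201.1, 111.2, 21.1]
[197.87729427 199.3971949 ]
[ 0.97288185 -0.18512789  0.35178834] 23.25
the job is handed in; nothing more can be done
closed
```

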